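Turn a cover plate over in its nest with a cranked lifter

TASK

The cover plate in the turn-over nest lies black side up; its faces are finished, so the gripper must not touch it. Take the cranked lifter by its handle, slide its blade under the plate's open edge and tilt the lifter to tip the plate up over the groove, so that the plate ends lying bare-metal side up on the blue sloped rest, between its guides. Then stand the lifter on its blade on the bench again and let go, leaving everything else where it was.

Things in the scene. Friction and masses are not known exactly. Their poses are not given: they have to be found in the camera images.
- plate: Cover plate, 92 x 90 x 5 mm, 0.11 kg, one face black, the other bare aluminium, a screw hole near each corner. Too wide for the gripper. Origin: centre of the bare face. z: out of the black face, up at the start; x, y along the 92 and 90 mm sides, at the start within 2 degrees of the nest's x, y. Lies on the nest's rails, edges near nest x = -94 and -2 mm.
- nest: Turn-over nest screwed to the bench, 206 x 116 mm. Origin: bench level, below its middle; z up; x from the flat bay (negative x) over the groove to the sloped rest (positive x), roughly to the robot's right. Its numbers are mm in this frame. Base top z = 10. Steel guides beside the plate in the bay: y = -49 and +49, tops z = 30.
- nest_entry (a point): Mouth of the passage under the plate, at nest (-103, 0, 17), axes as the nest's. The plate lies on two white rails along x, x = -100 to -10, inner faces at y = -29 and +29, tops z = 24: the passage below the plate is 58 wide, 14 high (z = 10 to 24), open at this end only.
- nest_groove (a point): Foot of the groove's far wall, at nest (4, 0, 18). The groove runs across, x = -10 to 4, floor z = 18. Its far wall, up to z = 27, is the heel of the sloped rest: the tipped plate's edge slides forward against it, drops into the groove and turns there, and once past vertical the plate falls onto the rest by itself.
- nest_rest (a point): Middle of the sloped rest's blue rubber face, at nest (48, 0, 39), axes as the nest's. The face rises at 15 degrees from (4, 0, 27) to (93, 0, 51), between steel guides with inner faces at y = -51 and +51. A plate turned over onto it has its origin, now on top, near nest (32 to 43, 0, 41): it may slide down until its edge meets the rail ends.
- lifter: Cranked lifter, 0.16 kg: dark steel blade 80 x 44 x 3 mm with an orange handle; stands stably on its flat blade. Origin: middle of the heel (rear) edge, underside. x: to the tip, roughly towards the nest; z up. Neck and handle rise backwards at 55 degrees to the blade: the handle leans 35 degrees from vertical.
- lifter_grip (a point): Point on the handle's axis, at x = -28.4, z = 53.1 mm in the lifter's frame, axes as the lifter's. The handle is 20 mm wide (along y), 18 thick, and reaches along its axis from 24 mm below this point (towards the heel) to 36 mm above. Grip across the 20 mm width, fingers pointing down along the handle.
- lifter_tip (a point): Middle of the lifter's blade tip, 80 mm ahead of the heel, 1.5 mm above the underside. Axes as the lifter's.
- driver: Torque screwdriver with a blue handle, 172 mm long, lying near the back; bystander. Origin: middle of its underside.
- cutters: Side cutters with red handles, 141 mm long, lying; bystander. Origin: middle of its underside.
- tape_measure: Yellow tape measure, 81 mm long and 65 mm high, standing; bystander. Origin: middle of its underside.
- gauge: Double-ended pin gauge with a grey body and a red and a green ring, 128 mm long, lying behind the nest; bystander. Origin: middle of its underside.

How it is judged:
By the outcome, as a careful person would: the job done as asked, in the order asked, and still so for the second after the job is handed in, with the robot touching nothing.
It also fails if it takes over 58 s, if anything falls off the work surface, if the arm or the gripper's body presses on something with over 40 N, if the wrist force passes 120 N, or if a joint passes its speed limit or range.

ROBOT

A 6-joint arm with a two-finger parallel gripper is mounted at the origin on a cart in front of the work surface, level with it; the furniture and walls round the work are solid. World frame = base frame: x ahead of the robot, y to its left, z up, the work surface at z = 0. Lengths are in m, angles in rad, forces in N, time in s.
With the tool pointing down it reaches from about 0.4 to 0.825 m from the base axis. Payload 7 kg.
Tool frame: the origin (TCP) lies on the centre line of the jaws, within the pads' length; the fingertips stand 17 mm ahead of it and the grasp point (between the pads) lies 2 mm behind it; z points along the fingers, y is the line along which they close (so a half turn about z gives the same grasp; the last joint's range is limited). The gripper opens to 85 mm and grips with 20 to 120 N. Pads are 22 mm wide; open, the fingers measure 114 mm over their backs; the gripper's body (76 mm by 85 mm) begins 54 mm behind the grasp point. The pads swing forward as they close: fully open they stand 13 mm farther back than shut.
Start: joints at [1.566, 0.359, 0.012, 0, -1.224, -0.288], TCP at [0.195, 0.646, 0.248] pointing down, gripper open.
Joint ranges: [-3.07, 3.07], [-1.43, 2.12], [-1.02, 1.25], [-3.03, 1.67], [-3.05, -0], [-3.03, 3.03]. Speed limits (rad/s): [2.39, 2.39, 3.01, 3.14, 3.14, 3.14].

INTERFACE

Orientations are given as a unit quaternion [x, y, z, w].
In Python, from bench import manip gives the robot as it stands.
- The arm moves only by the shell command python3 drive.py 'ROWS'. ROWS is rows parted by semicolons, their numbers by spaces, 1 to 10 of them, each of 7 numbers: a rotation vector rx, ry, rz in rad, then dx, dy, dz in m, then the finger opening in m; each row shifts and turns the commanded pose from where the row before left it, along the tool's axes as they then stand; what a row does not reach is not made up. A row lasts 1/8 s, in which the tool goes at most 0.0625 m and 0.188 rad, less where a joint would pass 70% of its speed; a pose out of reach is approached as far as the arm can. The fingers move at their own pace and stop on an object; the grip force is fixed at half the most. Time passes only in rows, so rows that do not move let the fingers close. It prints the time, the measured TCP pose, the force, the opening and the grip force at its end.
- manip.state(): the state, without advancing time (a new reading comes with each control period).
- manip.snapshot(name): name is "scene" or "side" or "wrist"; returns (picture, depth): 420x560x3 uint8, blue, green, red; 420x560 float32, m along the optical axis (not along the pixel's ray), 0 where there is no reading.
- manip.camera_model(name): a dict with "mtx" (3x3 intrinsics, pixels), "rvec" (rotation vector, rad) and "tvec" (3), from world to camera coordinates, as OpenCV has them; the wrist camera has in their place "mount" (4x4, takes a point from camera to tool coordinates, whose origin is the TCP and whose axes are the flange's). Camera axes: x right, y down, z forward; pixel columns grow to the right and rows downward; lengths in m; the calibration is good to about 2 mm. A picture is of the moment at which its call begins: read the wrist's pose just before it. camera_model takes no time and is no camera call.
- manip.sign_off(): hands the job in; it is judged then, once.
The state is a dict: "t": time; "q": joint angles; "joint_vel": joint speeds; "tau": joint torques, N m; "ee_pos": TCP position; "tool_rot": TCP orientation; "wrist_force": force on the tool from outside, world axes, zero at the start; "torque": the same for the moment, N m; "opening": finger opening in m; "gripper_force": force on a finger pad.
Only numpy, scipy, OpenCV 4.12 (cv2) and the standard library are available. Lean on these libraries where they do the work, as an engineer would, in place of code of your own. Each camera call takes 0.05 s, during which the arm holds its last target. There are 200 camera calls.

## Working session

There is one attempt and no reset: what is moved stays moved. The work goes in short steps, Python scripts to look and compute and a shell command to move; the robot and the scene stay as the last step left them, time stands still between calls to the robot, and variables do not carry over. Pictures are saved under pics/ and viewed, at most 14 in all, crops included, and the job is handed in when it is done.

```bash
ls; mkdir -p pics
cat > h.py <<'E'
import numpy as np, cv2
from scipy.spatial.transform import Rotation as R
from bench import manip
def cam(n,st=None):
    m=manip.camera_model(n); K=np.array(m["mtx"],float)
    if "mount" in m:
        st=st or manip.state(); T=np.eye(4); T[:3,:3]=R.from_quat(st["tool_rot"]).as_matrix(); T[:3,3]=st["ee_pos"]
        return K,T@np.array(m["mount"])
    Rm=cv2.Rodrigues(np.array(m["rvec"],float))[0]; t=np.array(m["tvec"],float).ravel()
    T=np.eye(4);T[:3,:3]=Rm.T;T[:3,3]=-Rm.T@t
    return K,T
def pts(d,K,T):
    v,u=np.indices(d.shape); P=np.stack([(u-K[0,2])/K[0,0]*d,(v-K[1,2])/K[1,1]*d,d],-1)
    return P@T[:3,:3].T+T[:3,3]
def ray(u,v,z,K,T):
    r=T[:3,:3]@np.array([(u-K[0,2])/K[0,0],(v-K[1,2])/K[1,1],1]); c=T[:3,3]
    return c+r*(z-c[2])/r[2]
E
python3 - <<'E'
from h import *
for n in ("scene","side"):
    K,T=cam(n); p,d=manip.snapshot(n); cv2.imwrite(f"pics/{n}0.png",p); np.savez(f"{n}0.npz",p=p,d=d,K=K,T=T); print(n,T.round(3).tolist())
st=manip.state(); K,T=cam("wrist",st); print(st); print(manip.camera_model("wrist"))
E
```

```text
bench.py
drive.py
pics
scene [[0.784, -0.417, 0.459, 0.13], [-0.62, -0.54, 0.569, -0.373], [0.01, -0.731, -0.682, 0.719], [0.0, 0.0, 0.0, 1.0]]
side [[-0.997, -0.03, 0.066, 0.508], [-0.072, 0.356, -0.932, 1.136], [0.005, -0.934, -0.357, 0.443], [0.0, 0.0, 0.0, 1.0]]
{'t': 0.1, 'q': array([ 1.56608347e+00,  3.59331232e-01,  1.11763711e-02, -3.01554823e-04,
       -1.22410817e+00, -2.88115295e-01]), 'joint_vel': array([ 0.00027394, -0.00239443,  0.0024106 ,  0.00018034,  0.00051511,
       -0.00073838]), 'tau': array([-1.49011499e-03, -5.84767163e+01,  2.94108528e+01,  6.95465416e+00,
       -3.14397243e-03,  6.15442929e-06]), 'ee_pos': array([0.19474505, 0.64588441, 0.24745956]), 'tool_rot': array([ 9.89292827e-01, -1.45942266e-01, -3.67788414e-05,  7.46021999e-04]), 'wrist_force': array([-0.36484154, -0.21839768,  0.08622441]), 'torque': array([ 0.04504186,  0.02623415, -0.02054959]), 'gripper_force': 0.0, 'opening': 0.08511487076499477}
{'mtx': array([[296.60611087,   0.        , 278.05384514],
       [  0.        , 296.60611087, 209.99159783],
       [  0.        ,   0.        ,   1.        ]]), 'mount': array([[ 2.13569745e-05, -9.57704646e-01, -2.87753038e-01,
         7.27087765e-02],
       [ 9.99999775e-01,  2.13342635e-04, -6.35830862e-04,
         1.19191385e-04],
       [ 6.70328162e-04, -2.87752960e-01,  9.57704435e-01,
        -1.23843708e-01],
       [ 0.00000000e+00,  0.00000000e+00,  0.00000000e+00,
         1.00000000e+00]])}
```

View pics/scene0.png

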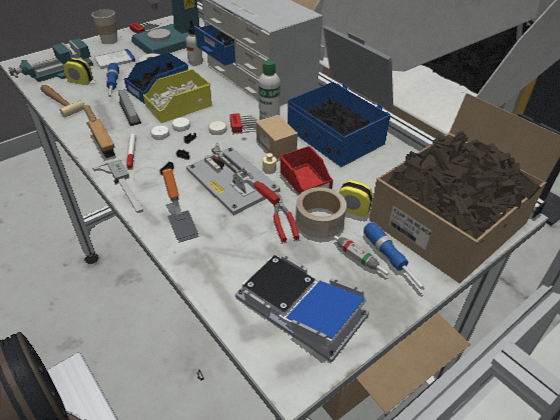

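View pics/side0.png

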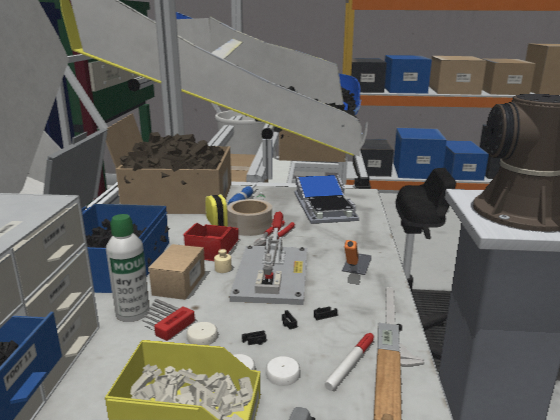

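The scene view shows the lifter standing with its orange handle at (170,182) and blade at (182,222). The nest has its black plate at (282,283) and blue rest at (327,308). In the side view the lifter handle is at (351,252) and the nest at (325,195).

Run:
```python
from h import *
f=np.load("scene0.npz");p,d,K,T=[f[k] for k in("p","d","K","T")]
P=pts(d,K,T); hsv=cv2.cvtColor(p,cv2.COLOR_BGR2HSV)
def roi(m,x0,x1,y0,y1):
    o=np.zeros_like(m);o[y0:y1,x0:x1]=m[y0:y1,x0:x1]
    n,l,s,_=cv2.connectedComponentsWithStats(o); k=1+np.argmax(s[1:,4]); return (l==k).astype(np.uint8)
def rep(name,m,z=None):
    c=max(cv2.findContours(m,0,2)[0],key=cv2.contourArea); 
    q=P[m>0]; q=q[(d[m>0]>0)]
    print(name,m.sum(),"med",np.median(q,0).round(4),"z",np.percentile(q[:,2],[2,50,98]).round(4))
    pc=c[:,0]
    if z is not None:
        W=np.array([ray(u,v,z,K,T)[:2] for u,v in pc]); r=cv2.minAreaRect((W*1000).astype(np.float32)); print("  rect",r, "\n",cv2.boxPoints(r).round(1).tolist())
    return q
H,S,V=cv2.split(hsv)
bl=roi(((abs(H.astype(int)-112)<12)&(S>150)).astype(np.uint8),270,380,270,340); q=rep("blue",bl)
# blue: tilted plane fit
c=q.mean(0);n=np.linalg.svd(q-c)[2][2];n*=np.sign(n[2]);print(" normal",n.round(3),"tilt",np.degrees(np.arccos(n[2])),"az",np.degrees(np.arctan2(n[1],n[0])))
bk=roi(((V<60)).astype(np.uint8),240,320,250,315); bk=cv2.morphologyEx(bk,cv2.MORPH_CLOSE,np.ones((9,9)));q=rep("black",bk,.029)
og=roi(((H<16)&(S>140)).astype(np.uint8),155,185,160,205); q=rep("orange",og)
c=q.mean(0);print(" axis",np.linalg.svd(q-c)[2][0].round(3))
print("blade HSV",hsv[222,182],"bench",hsv[240,150])
bd=roi((V<130).astype(np.uint8),155,210,204,250); q=rep("blade",bd,.003)
for n_,m in(("bd",bd),("bk",bk)):
    cv2.imwrite(f"{n_}.png",m*255)
v=p.copy(); 
for m,c in((bl,(0,255,255)),(bk,(0,255,0)),(og,(255,0,0)),(bd,(0,0,255))): cv2.drawContours(v,cv2.findContours(m,0,2)[0],-1,c,1)
cv2.imwrite("pics/m0.png",cv2.resize(v[150:360,130:390],None,fx=3,fy=2.8,interpolation=0))
```

```text
blue 2325 med [ 0.495  -0.0446  0.0392] z [0.027  0.0392 0.0506]
 normal [-0.06   0.253  0.966] tilt 15.060364959408902 az 103.3086101547474
black 2057 med [0.4721 0.0511 0.0284] z [0.0258 0.0284 0.0309]
  rect ((473.6878356933594, 51.88069152832031), (89.59430694580078, 90.23391723632812), 14.037596702575684) 
 [[419.29998779296875, 84.80000305175781], [441.20001220703125, -2.799999952316284], [528.0999755859375, 19.0], [506.20001220703125, 106.5]]
orange 270 med [0.4393 0.3668 0.0637] z [0.0378 0.0637 0.085 ]
 axis [0.307 0.887 0.344]
blade HSV [120  19  94] bench [ 53   5 192]
blade 740 med [0.4249 0.307  0.0023] z [-0.0021  0.0023  0.0188]
  rect ((425.98406982421875, 316.39825439453125), (117.58014678955078, 44.571868896484375), 77.33533477783203) 
 [[391.3999938964844, 263.8999938964844], [434.79998779296875, 254.1999969482422], [460.6000061035156, 368.8999938964844], [417.1000061035156, 378.6000061035156]]
```

View pics/m0.png

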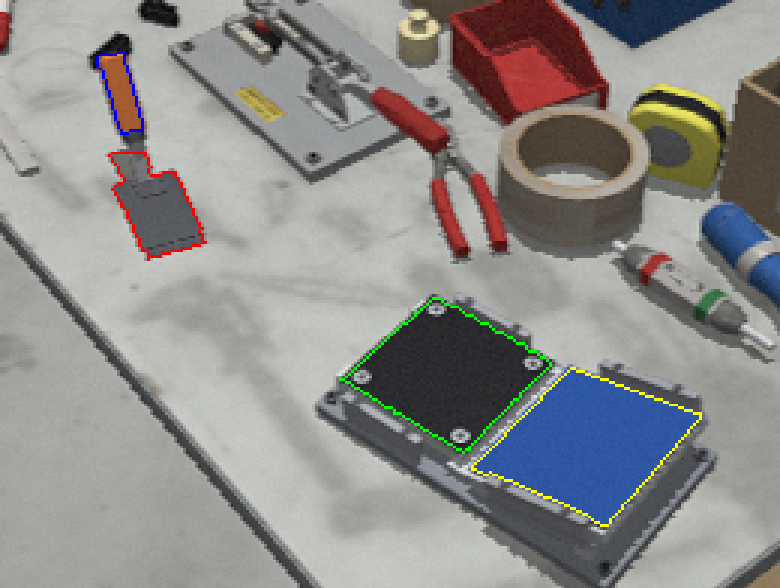

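The masks fit the plate, blue face, handle and blade. The plate rectangle is 90 x 90 mm, the slope comes out at 15.06 degrees, and the blade is 44.6 mm wide. Next I'll write a move-planning helper and compute the pre-grasp.

```bash
cat >> h.py <<'E'
from scipy.linalg import logm,expm
def fr(az,p):  # frame at p, x at azimuth az deg
    T=np.eye(4);T[:3,:3]=R.from_euler("z",az,degrees=True).as_matrix();T[:3,3]=p;return T
# tool in lifter frame: grasp point at lifter_grip, TCP 2 mm ahead
a=np.radians(55);zt=np.array([np.cos(a),0,-np.sin(a)]);xt=np.array([np.sin(a),0,np.cos(a)]);yt=np.cross(zt,xt)
TL=np.eye(4);TL[:3,:3]=np.stack([xt,yt,zt],1);TL[:3,3]=np.array([-.0284,0,.0531])+.002*zt
def pose(st=None):
    st=st or manip.state();T=np.eye(4);T[:3,:3]=R.from_quat(st["tool_rot"]).as_matrix();T[:3,3]=st["ee_pos"];return T
def back(T,d):
    S=np.eye(4);S[2,3]=-d;return T@S
def rows(A,B,n):
    L=np.real(logm(np.linalg.inv(A)@B))/n;E=expm(L)
    return np.r_[R.from_matrix(E[:3,:3]).as_rotvec(),E[:3,3]].round(4)
E
python3 - <<'E'
from h import *
Lf=fr(-102.7,[.4306,.337,0])
G=back(Lf@TL,.09); A=pose(); print(G.round(3)); print(rows(A,G,10),rows(A,G,12))
E=np.eye(4);r=rows(A,G,12);E[:3,:3]=R.from_rotvec(r[:3]).as_matrix();E[:3,3]=r[3:];X=A
for i in range(12): X=X@E; print(X[:3,3].round(3))
E
```

```text
[[-0.18  -0.976 -0.126  0.448]
 [-0.799  0.22  -0.56   0.414]
 [ 0.574  0.    -0.819  0.125]
 [ 0.     0.     0.     1.   ]]
[-0.0456  0.0489  0.1449  0.0328 -0.0103  0.0213] [-0.038   0.0408  0.1208  0.0271 -0.009   0.0179]
[0.223 0.647 0.23 ]
[0.252 0.643 0.213]
[0.281 0.635 0.197]
[0.309 0.623 0.182]
[0.335 0.607 0.169]
[0.36  0.588 0.157]
[0.383 0.565 0.147]
[0.402 0.539 0.139]
[0.419 0.51  0.133]
[0.432 0.479 0.128]
[0.442 0.447 0.126]
[0.448 0.414 0.125]
```

```bash
python3 drive.py '-0.038 0.0408 0.1208 0.0271 -0.009 0.0179 0.085;-0.038 0.0408 0.1208 0.0271 -0.009 0.0179 0.085;-0.038 0.0408 0.1208 0.0271 -0.009 0.0179 0.085;-0.038 0.0408 0.1208 0.0271 -0.009 0.0179 0.085;-0.038 0.0408 0.1208 0.0271 -0.009 0.0179 0.085;-0.038 0.0408 0.1208 0.0271 -0.009 0.0179 0.085;-0.038 0.0408 0.1208 0.0271 -0.009 0.0179 0.085;-0.038 0.0408 0.1208 0.0271 -0.009 0.0179 0.085;-0.038 0.0408 0.1208 0.0271 -0.009 0.0179 0.085;-0.038 0.0408 0.1208 0.0271 -0.009 0.0179 0.085'
python3 drive.py '-0.038 0.0408 0.1208 0.0271 -0.009 0.0179 0.085;-0.038 0.0408 0.1208 0.0271 -0.009 0.0179 0.085;0 0 0 0 0 0 0.085'
python3 - <<'E'
from h import *
st=manip.state(); K,T=cam("wrist",st); p,d=manip.snapshot("wrist"); cv2.imwrite("pics/w1.png",p); np.savez("w1.npz",p=p,d=d,K=K,T=T); print(st["q"].round(3),pose(st).round(4).tolist())
E
```

```text
t: 1.35
ee_pos: [0.4328, 0.4789, 0.1278]
tool_rot: [0.695, -0.67, 0.162, 0.203]
wrist_force: [0.5, 0.3, -0.1]
opening: 0.0855
gripper_force: 0.0
t: 1.72
ee_pos: [0.4483, 0.4122, 0.1243]
tool_rot: [-0.594, 0.746, -0.188, -0.236]
wrist_force: [-1.0, 0.3, -0.6]
opening: 0.0847
gripper_force: 0.0
[ 1.136  0.672  0.044  0.119 -1.546 -1.402] [[-0.1829, -0.9746, -0.1293, 0.4483], [-0.7973, 0.224, -0.5604, 0.4122], [0.5751, 0.0006, -0.818, 0.1243], [0.0, 0.0, 0.0, 1.0]]
```

View pics/w1.png

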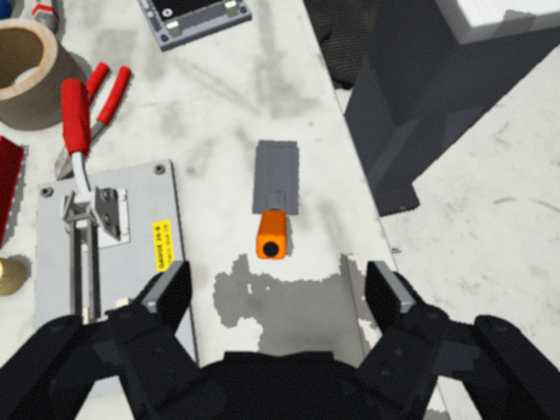

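The wrist view shows the lifter nearly centred between the jaws: handle end at (270,248), blade from (277,141) down to (276,213). I'll measure the blade and fit an arm model for reach checks.

Run:
```python
from h import *
f=np.load("w1.npz");p,d,K,T=[f[k] for k in("p","d","K","T")]
P=pts(d,K,T);hsv=cv2.cvtColor(p,cv2.COLOR_BGR2HSV);H,S,V=cv2.split(hsv)
def big(m,x0,x1,y0,y1):
    o=np.zeros(m.shape,np.uint8);o[y0:y1,x0:x1]=m[y0:y1,x0:x1]
    n,l,s,_=cv2.connectedComponentsWithStats(o);return (l==1+np.argmax(s[1:,4])).astype(np.uint8)
b=big((V<130),235,320,130,207)
c=max(cv2.findContours(b,0,2)[0],key=cv2.contourArea)[:,0]
W=np.array([ray(u,v,.003,K,T)[:2]*1000 for u,v in c],np.float32);r=cv2.minAreaRect(W);print(r,cv2.boxPoints(r).round(1).tolist())
o=big((H<16)&(S>150),250,295,200,262);q=P[o>0];g=pose()
l=(q-g[:3,3])@g[:3,:3];print("handle in tool",np.percentile(l,[2,50,98],axis=0).round(4).tolist())
```

```text
((423.74749755859375, 300.66571044921875), (70.41239166259766, 42.50837707519531), 75.84192657470703) [[394.5, 271.70001220703125], [435.70001220703125, 261.29998779296875], [453.0, 329.6000061035156], [411.79998779296875, 340.0]]
handle in tool [[-0.011, -0.0129, 0.0493], [0.0042, -0.0035, 0.0597], [0.0052, 0.0049, 0.1026]]
```

```bash
python3 drive.py '0 0 0 -0.004 -0.004 0.03 0.085;0 0 0 0 0 0.03 0.085;0 0 0 0 0 0.028 0.085;0 0 0 0 0 0 0.085;0 0 0 0 0 0 0.01;0 0 0 0 0 0 0.01;0 0 0 0 0 0 0.01;0 0 0 0 0 0 0.01;0 0 0 0 0 0 0.01;0 0 0 0 0 0 0.01'
python3 - <<'E'
from h import *
st=manip.state();print(st["q"].round(3),pose(st).round(4).tolist(),st["gripper_force"],st["opening"])
K,T=cam("wrist",st);p,d=manip.snapshot("wrist");np.savez("w2.npz",p=p,d=d,K=K,T=T);cv2.imwrite("pics/w2.png",p)
E
```

```text
t: 3.02
ee_pos: [0.4414, 0.3681, 0.0514]
tool_rot: [-0.596, 0.745, -0.187, -0.234]
wrist_force: [-1.1, 2.1, 5.4]
opening: 0.0193
gripper_force: 59.7
[ 1.119  0.692 -0.118  0.134 -1.359 -1.41 ] [[-0.1806, -0.9755, -0.1255, 0.4414], [-0.8001, 0.2199, -0.5581, 0.3681], [0.5721, -0.0004, -0.8202, 0.0514], [0.0, 0.0, 0.0, 1.0]] 59.715537428855896 0.019345752021321525
```

View pics/w2.png

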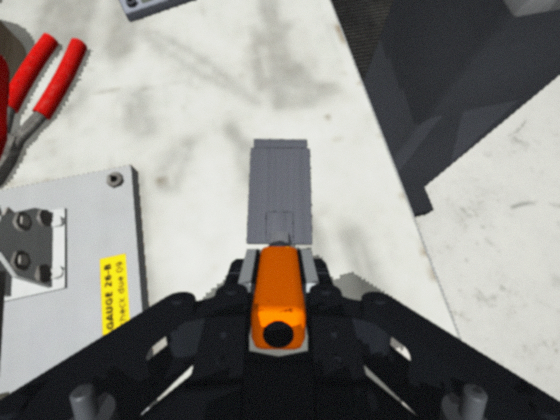

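The grip is good: opening 19.3 mm, force 60 N. In the wrist view the blade tip edge is at (280,140) and the heel at (279,243). I'll measure the lifter in the tool frame and fit the arm model.

```bash
cat > kin.py <<'E'
import numpy as np, itertools
from scipy.spatial.transform import Rotation as R
from scipy.optimize import least_squares
def Rx(a):return R.from_euler("x",a).as_matrix()
def Ry(a):return R.from_euler("y",a).as_matrix()
def Rz(a):return R.from_euler("z",a).as_matrix()
def fk(q,p,s):
    by,d1,a1,L2,a3,L4,d6,ty=p; s1,s3,s4,s5,s6=s
    M=Rz(by+s1*q[0]);x=np.array([0,0,d1])+M@[a1,0,0]
    M=M@Ry(q[1]);x=x+M@[0,0,L2]
    M=M@Ry(s3*q[2]);x=x+M@[L4,0,a3]
    M=M@Rx(s4*q[3])@Ry(s5*q[4]);x=x+M@[d6,0,0]
    M=M@Rx(s6*q[5]+ty)@Ry(np.pi/2)   # tool z along local x
    return x,M
D=[([1.56608,.35933,.01118,-.0003,-1.22411,-.28812],[.19475,.64588,.24746],R.from_quat([.989293,-.145942,-.0000368,.000746]).as_matrix()),
([1.136,.672,.044,.119,-1.546,-1.402],[.4483,.4122,.1243],[[-0.1829,-0.9746,-0.1293],[-0.7973,0.224,-0.5604],[0.5751,0.0006,-0.818]]),
([1.119,.692,-.118,.134,-1.359,-1.41],[.4414,.3681,.0514],[[-0.1806,-0.9755,-0.1255],[-0.8001,0.2199,-0.5581],[0.5721,-0.0004,-0.8202]])]
def fit():
    best=None
    for s in itertools.product((1,-1),repeat=4):
      s=(1,)+s
      for ty in(0,1.57,3.14,-1.57):
        f=lambda p:np.concatenate([np.r_[(fk(q,p,s)[0]-x)*5,(fk(q,p,s)[1]-np.array(M)).ravel()] for q,x,M in D])
        r=least_squares(f,[-.29,.3,0,.4,0,.4,.2,ty])
        if best is None or r.cost<best[0]-1e-9:best=(r.cost,r.x,s)
    return best
if __name__=="__main__":
    b=fit();print(b[0],b[1].round(4),b[2]);print([np.linalg.norm(fk(q,b[1],b[2])[0]-x).round(4) for q,x,M in D])
E
python3 kin.py
python3 - <<'E'
from h import *
f=np.load("w2.npz");p,d,K,T=[f[k] for k in("p","d","K","T")]
V=cv2.cvtColor(p,cv2.COLOR_BGR2HSV)[...,2];m=np.zeros(V.shape,np.uint8);m[130:236,235:325]=V[130:236,235:325]<135
n,l,s,_=cv2.connectedComponentsWithStats(m);m=(l==1+np.argmax(s[1:,4])).astype(np.uint8)
c=max(cv2.findContours(m,0,2)[0],key=cv2.contourArea)[:,0]
W=np.array([ray(u,v,.003,K,T)[:2]*1000 for u,v in c],np.float32);r=cv2.minAreaRect(W);B=cv2.boxPoints(r);print(r,B.round(1).tolist())
g=pose();tip=np.r_[sorted(B.tolist(),key=lambda b:b[1])[0:2]].mean(0)/1000
print("tip world",tip,"tip in tool",((np.r_[tip,.003]-g[:3,3])@g[:3,:3]).round(4),"expected",(np.linalg.inv(TL)@[.08,0,.003,1])[:3].round(4))
print("top rows", [(v,int(V[v,280])) for v in range(134,152,2)],"heel",[(v,int(V[v,256]),int(V[v,305])) for v in range(234,252,2)])
for v in (139,148): print(ray(280,v,.001,K,T).round(4))
for v in (242,):print(ray(279.5,v,.003,K,T).round(4))
E
```

```text
0.05577977713104668 [-0.2646 -0.1039 -0.0307  1.241  -0.0497  0.3082  0.6531 -1.804 ] (1, -1, -1, -1, -1)
[np.float64(0.0173), np.float64(0.0158), np.float64(0.0113)]
((424.6763916015625, 300.2844543457031), (72.55610656738281, 42.77791213989258), 77.07769012451172) [[395.70001220703125, 269.70001220703125], [437.3999938964844, 260.1000061035156], [453.6000061035156, 330.8999938964844], [411.8999938964844, 340.3999938964844]]
tip world [0.41656354 0.26492517] tip in tool [0.0593 0.0016 0.1004] expected [0.0601 0.     0.1012]
top rows [(134, 231), (136, 231), (138, 193), (140, 111), (142, 105), (144, 109), (146, 107), (148, 104), (150, 111)] heel [(234, 117, 114), (236, 119, 116), (238, 118, 117), (240, 120, 114), (242, 119, 116), (244, 187, 136), (246, 231, 185), (248, 198, 155), (250, 88, 133)]
[0.4159 0.2638 0.001 ]
[0.4176 0.2712 0.001 ]
[0.4337 0.3402 0.003 ]
```

```bash
python3 - <<'E'
s=open("kin.py").read()
s=s.replace("by,d1,a1,L2,a3,L4,d6,ty=p;","d1,a1,L2,a3,L4,d6,ty,b,w=p;by=0;").replace("x=x+M@[L4,0,a3]","x=x+M@[L4,b,a3]").replace("M=M@Rx(s4*q[3])@Ry(s5*q[4]);","M=M@Rx(s4*q[3]);x=x+M@[0,w,0];M=M@Ry(s5*q[4]);").replace("[-.29,.3,0,.4,0,.4,.2,ty]","[.3,0,.4,0,.4,.2,ty,0,-.19]")
s=s.replace('r.ravel','r.ravel').replace("(fk(q,p,s)[1]-np.array(M)).ravel()]","(fk(q,p,s)[1]-np.array(M)).ravel()]")
s=s.replace("for q,x,M in D])\n        r=","for q,x,M in D]+[1e-4*(p-P0)])\n        P0=np.array([.3,0,.4,0,.4,.2,ty,0,-.19]);r=")
open("kin.py","w").write(s)
E
python3 kin.py
```

```text
1.5530310126957838e-06 [ 1.990e-01 -2.200e-03  6.028e-01 -4.000e-04  4.656e-01  3.566e-01
 -1.571e+00  6.500e-03 -1.983e-01] (1, -1, -1, -1, -1)
[np.float64(0.0), np.float64(0.0002), np.float64(0.0002)]
```

The kinematic model fits to 0.2 mm, so I'll check reach along the whole planned path.

```bash
cat > plan.py <<'E'
from h import *
import kin
from scipy.optimize import least_squares
_,KP,KS=kin.fit()
LO=np.array([-3.07,-1.43,-1.02,-3.03,-3.05,-3.03]);HI=np.array([3.07,2.12,1.25,1.67,0,3.03])
def ik(T,q0):
    def f(q):
        x,M=kin.fk(q,KP,KS);return np.r_[(x-T[:3,3])*5,R.from_matrix(M.T@T[:3,:3]).as_rotvec(),1e-5*(q-q0)]
    r=least_squares(f,np.clip(q0,LO+1e-3,HI-1e-3),bounds=(LO,HI));return r.x,np.linalg.norm(r.fun[:6])
NA,NO=-76.7,[.4845,.0036,0]
def N():return fr(NA,NO)
def lif(th,c,px,pz,y=0):  # lifter in nest, top-of-blade point (c,3mm) at nest (px,pz) mm, nose-down th deg
    T=np.eye(4);T[:3,:3]=R.from_euler("y",th,degrees=True).as_matrix()
    T[:3,3]=np.array([px,y,pz])/1000-T[:3,:3]@np.array([c,0,3])/1000;return T
def tool(th,c,px,pz,y=0):return N()@lif(th,c,px,pz,y)@TL
C=102
def tilt(th):
    if th<=30: f=th/30;return tool(th,C,-2+3.5*f,24-6*f)
    return tool(th,C,4-5*np.sin(np.radians(min(th,90))),18+9*max(0,(th-85)/15))
E
python3 - <<'E'
from plan import *
q=manip.state()["q"];A=pose();up=A.copy();up[2,3]+=.08
W=[("cur",A),("up",up),("pre",tool(0,80,-120,17+60)),("entry",tool(0,80,-120,17)),("ins",tool(0,80,-24,17)),("touch",tool(0,C,-2,24))]+[(th,tilt(th)) for th in range(10,111,10)]
for n,T in W:
    q,e=ik(T,q);print(n,q.round(2),"err%.4f"%e,T[:3,3].round(3))
E
```

```text
cur [ 1.12  0.69 -0.12  0.13 -1.36 -1.41] err0.0000 [0.441 0.368 0.051]
up [ 1.12  0.61 -0.06  0.13 -1.5  -1.39] err0.0000 [0.441 0.368 0.131]
pre [ 1.15  0.38 -0.6   0.4  -1.14 -1.18] err0.0000 [0.432 0.225 0.125]
entry [ 1.14  0.46 -0.65  0.43 -1.01 -1.24] err0.0000 [0.432 0.225 0.065]
ins [ 1.    0.4  -0.8   0.56 -0.9  -1.23] err0.0000 [0.454 0.131 0.065]
touch [ 1.    0.39 -0.79  0.55 -0.92 -1.22] err0.0000 [0.454 0.131 0.072]
10 [ 0.92  0.28 -0.78  0.45 -0.85 -1.04] err0.0000 [0.457 0.12  0.092]
20 [ 0.81  0.2  -0.72  0.3  -0.82 -0.8 ] err0.0000 [0.46  0.105 0.11 ]
30 [ 0.67  0.15 -0.64  0.11 -0.82 -0.51] err0.0000 [0.465 0.087 0.125]
40 [ 0.49  0.14 -0.52 -0.11 -0.89 -0.19] err0.0000 [0.469 0.069 0.138]
50 [ 0.29  0.17 -0.39 -0.31 -1.01  0.11] err0.0000 [0.474 0.048 0.148]
60 [ 0.1   0.24 -0.28 -0.47 -1.16  0.35] err0.0000 [0.479 0.026 0.154]
70 [-0.07  0.32 -0.18 -0.6  -1.33  0.53] err0.0000 [0.485 0.003 0.156]
80 [-0.21  0.43 -0.09 -0.7  -1.48  0.66] err0.0000 [ 0.49  -0.02   0.154]
90 [-0.32  0.54  0.   -0.78 -1.64  0.75] err0.0000 [ 0.495 -0.043  0.15 ]
100 [-0.4   0.66  0.08 -0.85 -1.79  0.8 ] err0.0000 [ 0.5   -0.064  0.146]
110 [-0.46  0.78  0.16 -0.92 -1.93  0.84] err0.0000 [ 0.505 -0.083  0.138]
```

```bash
python3 drive.py '0 0 0 0.0229 0 -0.0328 0.01;0 0 0 0.0229 0 -0.0328 0.01;0 0 0 0 0 0 0.01'
python3 - <<'E'
from plan import *
A=pose();print(rows(A,tool(0,80,-120,77),6))
E
```

```text
t: 3.45
ee_pos: [0.4423, 0.3691, 0.1334]
tool_rot: [-0.596, 0.746, -0.186, -0.232]
wrist_force: [0.3, -0.0, -2.6]
opening: 0.0193
gripper_force: 59.2
[ 0.0429  0.0011 -0.0623  0.0192  0.0009  0.0149]
```

```bash
python3 drive.py '0.0429 0.0011 -0.0623 0.0192 0.0009 0.0149 0.01;0.0429 0.0011 -0.0623 0.0192 0.0009 0.0149 0.01;0.0429 0.0011 -0.0623 0.0192 0.0009 0.0149 0.01;0.0429 0.0011 -0.0623 0.0192 0.0009 0.0149 0.01;0.0429 0.0011 -0.0623 0.0192 0.0009 0.0149 0.01;0.0429 0.0011 -0.0623 0.0192 0.0009 0.0149 0.01;0 0 0 0 0 0 0.01;0 0 0 0 0 0 0.01'
python3 - <<'E'
from plan import *
st=manip.state();print((np.linalg.inv(N())@pose(st)@np.linalg.inv(TL)).round(4).tolist())
K,T=cam("wrist",st);p,d=manip.snapshot("wrist");np.savez("w3.npz",p=p,d=d,K=K,T=T);cv2.imwrite("pics/w3.png",p)
K,T=cam("scene");p,d=manip.snapshot("scene");np.savez("s3.npz",p=p,d=d,K=K,T=T)
E
```

```text
t: 4.45
ee_pos: [0.4312, 0.2239, 0.1236]
tool_rot: [0.748, -0.591, 0.236, 0.19]
wrist_force: [0.4, 0.6, -2.1]
opening: 0.0193
gripper_force: 59.1
[[1.0, 0.001, -0.0041, -0.1992], [-0.001, 1.0, 0.0043, -0.0014], [0.0041, -0.0043, 1.0, 0.0723], [0.0, 0.0, 0.0, 1.0]]
```

View pics/w3.png

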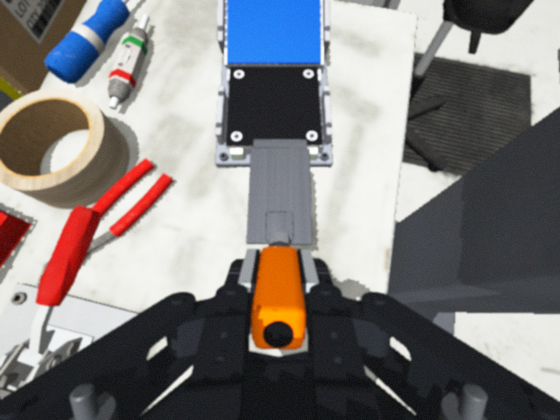

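The wrist view shows the blade (columns 250–307 at the tip, row 142) in line with the plate (rows 68–145) and the blue rest beyond. I'll refine the nest pose relative to the blade from this view.

Run:
```python
from plan import *
def comp(m,box,K,T,zf):
    x0,x1,y0,y1=box;o=np.zeros(m.shape,np.uint8);o[y0:y1,x0:x1]=m[y0:y1,x0:x1]
    o=cv2.morphologyEx(o,cv2.MORPH_CLOSE,np.ones((11,11)))
    n,l,s,_=cv2.connectedComponentsWithStats(o);o=(l==1+np.argmax(s[1:,4])).astype(np.uint8)
    return o,max(cv2.findContours(o,0,2)[0],key=cv2.contourArea)[:,0]
def slopept(u,v,K,T):  # onto blue face plane in nest: z=27+(x-4)*tan15
    iN=np.linalg.inv(N());c=iN[:3,:3]@T[:3,3]+iN[:3,3];r=iN[:3,:3]@T[:3,:3]@np.array([(u-K[0,2])/K[0,0],(v-K[1,2])/K[1,1],1])
    t=np.tan(np.radians(15));s=(.027+(c[0]-.004)*t-c[2])/(r[2]-r[0]*t);return (c+s*r)*1000
for fn,bx,bb in(("w3.npz",(215,335,60,138),(215,340,0,66)),("scene0.npz",(240,320,250,315),(270,380,270,340))):
    f=np.load(fn);p,d,K,T=[f[k] for k in("p","d","K","T")]
    H,S,V=cv2.split(cv2.cvtColor(p,cv2.COLOR_BGR2HSV))
    o,c=comp(V<60,bx,K,T,.029);iN=np.linalg.inv(N())
    W=np.array([(iN@np.r_[ray(u,v,.029,K,T),1])[:3]*1000 for u,v in c],np.float32)
    r=cv2.minAreaRect(W[:,:2]);print(fn,"plate nest rect",r, "x",W[:,0].min(),W[:,0].max(),"y",W[:,1].min(),W[:,1].max())
    q=pts(d,K,T)[o>0];print(" z",np.median(q[:,2]))
    o,c=comp((abs(H.astype(int)-112)<12)&(S>150),bb,K,T,0)
    W=np.array([slopept(u,v,K,T) for u,v in c]);print(" blue x",np.percentile(W[:,0],[1,99]).round(1),"y",np.percentile(W[:,1],[2,98]).round(1))
    for x in (15,25,40,60,80):
        w=W[abs(W[:,0]-x)<4]; 
        if len(w)>1: print("  at x",x,"y",w[:,1].min().round(1),w[:,1].max().round(1))
```

```text
Traceback (most recent call last):
cv2.error: OpenCV(4.12.0) /io/opencv/modules/imgproc/src/convhull.cpp:143: error: (-215:Assertion failed) total >= 0 && (depth == CV_32F || depth == CV_32S) in function 'convexHull'
```

```bash
cat > m.py <<'E'
from plan import *
def comp(m,box):
    x0,x1,y0,y1=box;o=np.zeros(m.shape,np.uint8);o[y0:y1,x0:x1]=m[y0:y1,x0:x1]
    o=cv2.morphologyEx(o,cv2.MORPH_CLOSE,np.ones((7,7)))
    n,l,s,_=cv2.connectedComponentsWithStats(o);o=(l==1+np.argmax(s[1:,4])).astype(np.uint8)
    return o,max(cv2.findContours(o,0,2)[0],key=cv2.contourArea)[:,0]
def slopept(u,v,K,T):
    iN=np.linalg.inv(N());c=iN[:3,:3]@T[:3,3]+iN[:3,3];r=iN[:3,:3]@T[:3,:3]@np.array([(u-K[0,2])/K[0,0],(v-K[1,2])/K[1,1],1])
    t=np.tan(np.radians(15));s=(.027+(c[0]-.004)*t-c[2])/(r[2]-r[0]*t);return (c+s*r)*1000
iN=np.linalg.inv(N())
for fn,bx,bb in(("w3.npz",(215,335,60,138),(215,340,0,66)),("scene0.npz",(240,320,250,315),(270,380,270,340))):
    f=np.load(fn);p,d,K,T=[f[k] for k in("p","d","K","T")]
    H,S,V=cv2.split(cv2.cvtColor(p,cv2.COLOR_BGR2HSV))
    o,c=comp(V<60,bx)
    W=np.array([(iN@np.r_[ray(u,v,.029,K,T),1])[:3]*1000 for u,v in c])
    print(fn,"plate rect",cv2.minAreaRect(np.ascontiguousarray(W[:,:2],np.float32)),"x",W[:,0].min().round(1),W[:,0].max().round(1))
    print(" z",np.median(pts(d,K,T)[o>0][:,2]).round(4))
    for x in (-80,-60,-40,-20):
        w=W[abs(W[:,0]-x)<4];print("  x",x,"y",w[:,1].min().round(1),w[:,1].max().round(1)) if len(w)>1 else 0
    o,c=comp((abs(H.astype(int)-112)<12)&(S>150),bb)
    W=np.array([slopept(u,v,K,T) for u,v in c]);print(" blue x",W[:,0].min().round(1),W[:,0].max().round(1))
    for x in (15,25,40,60,80):
        w=W[abs(W[:,0]-x)<4];print("  x",x,"y",w[:,1].min().round(1),w[:,1].max().round(1)) if len(w)>1 else 0
f=np.load("w3.npz");p,d,K,T=[f[k] for k in("p","d","K","T")]
V=cv2.cvtColor(p,cv2.COLOR_BGR2HSV)[...,2]
for v in (160,180,200,220):
    g=np.where(V[v,235:325]<135)[0]+235
    print("blade row",v,g.min(),g.max(),[(iN@np.r_[ray(u,v,.074,K,T),1])[:2].round(4).tolist() for u in(g.min(),g.max()+1)])
E
python3 m.py
```

```text
w3.npz plate rect ((-48.649810791015625, 2.3092613220214844), (81.0887451171875, 87.14806365966797), 0.21038252115249634) x -89.2 -7.9
 z 0.0272
  x -80 y -41.4 45.3
  x -60 y -41.1 -40.2
 blue x -0.1 65.6
  x 25 y 49.3 50.3
scene0.npz plate rect ((-49.835350036621094, -1.2840919494628906), (90.27326965332031, 93.84986114501953), 1.2891731262207031) x -94.9 -3.8
 z 0.0284
  x -80 y -43.7 45.0
  x -60 y -44.3 42.9
  x -40 y -43.2 45.2
  x -20 y -42.7 44.6
 blue x 3.4 91.1
  x 15 y -47.7 49.4
  x 25 y -45.5 49.6
  x 40 y -45.1 49.5
  x 60 y -44.8 49.7
  x 80 y -44.5 49.5
blade row 160 254 324 [[-0.1368, 0.0155], [-0.1367, -0.036]]
blade row 180 252 310 [[-0.1526, 0.0166], [-0.1526, -0.0253]]
blade row 200 310 310 [[-0.1677, -0.024], [-0.1677, -0.0247]]
blade row 220 265 312 [[-0.1822, 0.007], [-0.1822, -0.0255]]
```

Run:
```python
from plan import *
f=np.load("s3.npz");p,d,K,T=[f[k] for k in("p","d","K","T")]
iN=np.linalg.inv(N());P=pts(d,K,T)@iN[:3,:3].T+iN[:3,3]
L=iN@pose()@np.linalg.inv(TL)
# predicted blade top corners in scene image
iT=np.linalg.inv(T)
for c in((.08,.022,.003),(.08,-.022,.003),(0,.022,.003),(0,-.022,.003)):
    w=N()@L@np.r_[c,1];k=iT@w;uv=K@k[:3]/k[2];print(c,uv[:2].round(1))
m=(P[...,2]>.06)&(P[...,2]<.085)&(P[...,0]<-.115)&(P[...,0]>-.2)&(abs(P[...,1])<.05)&(d>0)
q=P[m]
for x in(-.18,-.17,-.16,-.15,-.14,-.13,-.122):
    w=q[abs(q[:,0]-x)<.005]
    if len(w):print(x,len(w),np.percentile(w[:,1],[1,99]).round(4),np.median(w[:,2]).round(4))
f=np.load("w3.npz");p,d,K,T=[f[k] for k in("p","d","K","T")];iT=np.linalg.inv(T)
for c in((.08,.022,.003),(.08,-.022,.003),(0,.022,.003),(0,-.022,.003)):
    k=iT@N()@L@np.r_[c,1];print("wrist",(K@k[:3]/k[2])[:2].round(1))
s=np.load("s3.npz")["p"];cv2.imwrite("pics/c3.png",np.hstack([cv2.resize(s[190:360,150:390],(560,400),interpolation=0),cv2.resize(p[40:160,200:345],(240,200),interpolation=0).repeat(2,0)[:400]]))
```

```text
(0.08, 0.022, 0.003) [255.5 238.6]
(0.08, -0.022, 0.003) [238.9 253. ]
(0, 0.022, 0.003) [222.4 218.8]
(0, -0.022, 0.003) [205.6 232.1]
-0.18 108 [-0.0264  0.0172] 0.0753
-0.17 104 [-0.0273  0.0164] 0.075
-0.16 103 [-0.0264  0.0171] 0.0749
-0.15 102 [-0.0266  0.0166] 0.0749
-0.14 104 [-0.0267  0.0164] 0.0749
-0.13 106 [-0.0273  0.0159] 0.0751
-0.122 86 [-0.0252  0.0134] 0.0743
wrist [247.3 138.1]
wrist [306.8 138.2]
wrist [243.3 245. ]
wrist [310.6 245. ]
```

View pics/c3.png

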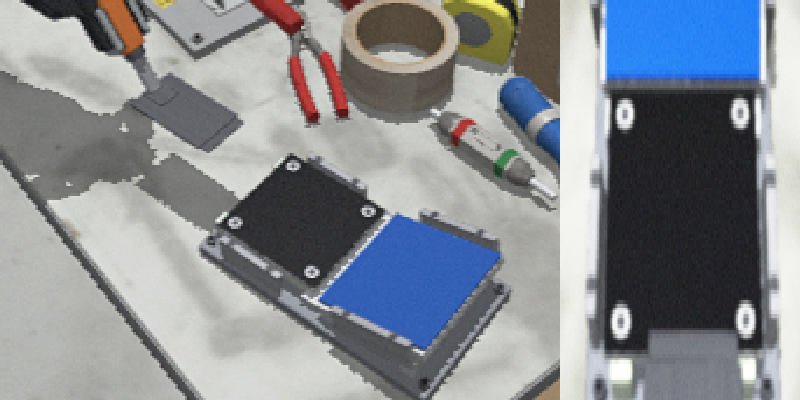

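The right half shows the blade sitting right of the plate's centre line. Both cameras agree on about 6.3 mm in nest y. I'll correct for this and go to the entry.

```bash
sed -i 's/^NA,NO=.*/NA,NO=-76.7,[.4859,.0055,0]/; s/^C=102/C=102;TL[1,3]=.003/' plan.py
python3 - <<'E'
from plan import *
A=pose();B=tool(0,80,-115,17);D=tool(0,80,-24,17)
print(rows(A,B,3),rows(B,D,5))
E
```

```text
[ 0.0013 -0.0014  0.0006 -0.0103 -0.002   0.0165] [-0.     -0.      0.      0.0149  0.      0.0104]
```

```bash
python3 drive.py '0.0013 -0.0014 0.0006 -0.0103 -0.002 0.0165 0.01;0.0013 -0.0014 0.0006 -0.0103 -0.002 0.0165 0.01;0.0013 -0.0014 0.0006 -0.0103 -0.002 0.0165 0.01;0 0 0 0 0 0 0.01;0 0 0 0 0 0 0.01'
python3 - <<'E'
from plan import *
st=manip.state();iN=np.linalg.inv(N());L=iN@pose(st)@np.linalg.inv(TL);print((L@[.08,0,.003,1]).round(4),L[2,:3].round(4))
K,T=cam("scene");p,d=manip.snapshot("scene");P=pts(d,K,T)@iN[:3,:3].T+iN[:3,3]
m=(P[...,2]>.008)&(P[...,2]<.03)&(P[...,0]<-.108)&(P[...,0]>-.2)&(abs(P[...,1])<.04)&(d>0);q=P[m]
for x in(-.18,-.16,-.14,-.125,-.115):
    w=q[abs(q[:,0]-x)<.005];print(x,len(w),np.percentile(w[:,1],[2,98]).round(4),np.median(w[:,2]).round(4)) if len(w) else 0
cv2.imwrite("pics/s4.png",cv2.resize(p[210:350,170:330],(640,560)))
E
```

```text
t: 5.18
ee_pos: [0.4378, 0.2223, 0.066]
tool_rot: [0.748, -0.592, 0.236, 0.187]
wrist_force: [0.5, 0.6, -1.6]
opening: 0.0193
gripper_force: 59.0
[-1.148e-01  2.000e-04  1.750e-02  1.000e+00] [2.e-04 2.e-04 1.e+00]
-0.18 97 [-0.0218  0.0214] 0.0176
-0.16 96 [-0.0214  0.0207] 0.017
-0.14 104 [-0.0223  0.02  ] 0.017
-0.125 104 [-0.0211  0.0202] 0.0169
-0.115 62 [-0.0192  0.0188] 0.0162
```

View pics/s4.png

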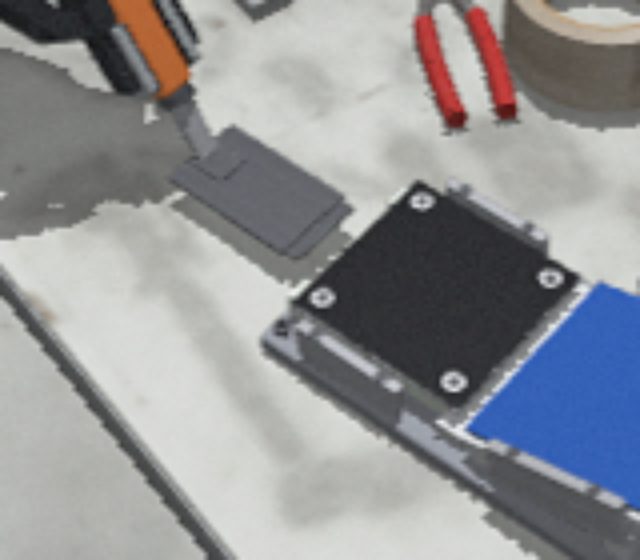

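The blade is centred on the mouth (blade tip around (320,225), plate edge around (355,245) in the crop), with its top at z = 17 mm. I'll insert in two stages.

```bash
python3 drive.py '0 0 0 0.0149 0 0.0104 0.01;0 0 0 0.0149 0 0.0104 0.01;0 0 0 0 0 0 0.01' && python3 drive.py '0 0 0 0.0149 0 0.0104 0.01;0 0 0 0.0149 0 0.0104 0.01;0 0 0 0.0149 0 0.0104 0.01;0 0 0 0 0 0 0.01'
python3 - <<'E'
from plan import *
A=pose();L=np.linalg.inv(N())@A@np.linalg.inv(TL);print((L@[.08,0,.003,1]).round(4))
print(rows(A,tool(0,C,-2,24),1))
prev=tool(0,C,-2,24)
for th in (6,12,18,24,30,37,44,51,58,65,72,79,86,92,98,104): 
    n=tilt(th);print(th,rows(prev,n,1));prev=n
E
```

```text
t: 5.6
ee_pos: [0.4457, 0.184, 0.0661]
tool_rot: [0.747, -0.592, 0.236, 0.187]
wrist_force: [0.1, 0.4, -1.7]
opening: 0.0191
gripper_force: 59.1
t: 6.1
ee_pos: [0.4583, 0.1311, 0.0659]
tool_rot: [0.747, -0.592, 0.236, 0.187]
wrist_force: [-0.4, 0.7, -1.4]
opening: 0.0196
gripper_force: 59.1
[-0.0213 -0.0012  0.0176  1.    ]
[ 0.0015 -0.001  -0.0008  0.0016 -0.001  -0.0069]
6 [-0.     -0.1047 -0.      0.0122 -0.     -0.0062]
12 [ 0.     -0.1047 -0.      0.0124 -0.     -0.0061]
18 [ 0.     -0.1047  0.      0.0125 -0.     -0.0062]
24 [ 0.     -0.1047  0.      0.0126 -0.     -0.0062]
30 [-0.     -0.1047 -0.      0.0128  0.     -0.0062]
37 [ 0.     -0.1222 -0.      0.0139  0.     -0.0087]
44 [ 0.     -0.1222  0.      0.014   0.     -0.0087]
51 [ 0.     -0.1222 -0.      0.014  -0.     -0.0086]
58 [ 0.     -0.1222 -0.      0.0141 -0.     -0.0086]
65 [ 0.     -0.1222  0.      0.0142  0.     -0.0086]
72 [ 0.     -0.1222 -0.      0.0143 -0.     -0.0086]
79 [ 0.     -0.1222  0.      0.0143  0.     -0.0086]
86 [ 0.     -0.1222 -0.      0.014  -0.     -0.009 ]
92 [-0.     -0.1047 -0.      0.0095  0.     -0.0098]
98 [ 0.     -0.1047 -0.      0.0093  0.     -0.0095]
104 [ 0.     -0.1047 -0.      0.0091  0.     -0.0092]
```

```bash
python3 drive.py '0.0015 -0.001 -0.0008 0.0016 -0.001 -0.0069 0.01;0 0 0 0 0 0 0.01;0 -0.1047 0 0.0122 0 -0.0062 0.01;0 -0.1047 0 0.0124 0 -0.0061 0.01;0 -0.1047 0 0.0125 0 -0.0062 0.01;0 -0.1047 0 0.0126 0 -0.0062 0.01;0 -0.1047 0 0.0128 0 -0.0062 0.01;0 0 0 0 0 0 0.01;0 0 0 0 0 0 0.01'
python3 - <<'E'
from plan import *
A=pose();L=np.linalg.inv(N())@A@np.linalg.inv(TL);print((L@[.102,0,.003,1]).round(4),np.degrees(np.arcsin(-L[2,0])))
p,d=manip.snapshot("scene");cv2.imwrite("pics/s5.png",np.hstack([cv2.resize(p[190:350,170:390],(440,320)),manip.snapshot("side")[0][140:300,240:420].repeat(2,0).repeat(2,1)]))
E
```

```text
t: 7.22
ee_pos: [0.4693, 0.0923, 0.1245]
tool_rot: [0.784, -0.619, 0.035, 0.027]
wrist_force: [0.2, 0.2, -1.1]
opening: 0.0193
gripper_force: 59.2
[-5.00e-04  1.00e-03  1.79e-02  1.00e+00] 29.976084134528328
```

View pics/s5.png

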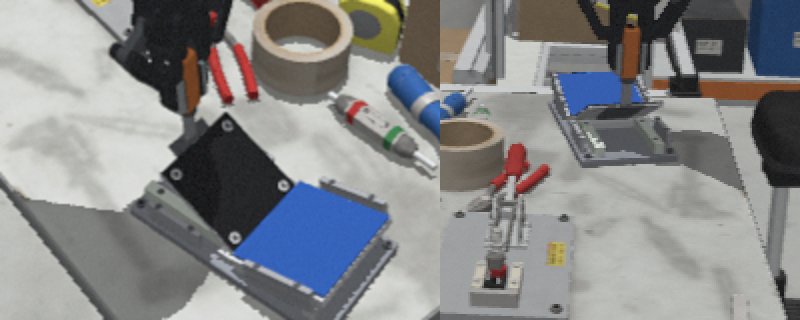

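The plate is tipping about the groove on the blade: its face is at (228,185) in the left crop and its raised edge shows in the right one. I'll continue past vertical.

```bash
python3 drive.py '0 -0.1222 0 0.0139 0 -0.0087 0.01;0 -0.1222 0 0.014 0 -0.0087 0.01;0 -0.1222 0 0.014 0 -0.0086 0.01;0 -0.1222 0 0.0141 0 -0.0086 0.01;0 -0.1222 0 0.0142 0 -0.0086 0.01;0 -0.1222 0 0.0143 0 -0.0086 0.01;0 0 0 0 0 0 0.01;0 0 0 0 0 0 0.01'
python3 - <<'E'
from plan import *
A=pose();L=np.linalg.inv(N())@A@np.linalg.inv(TL);print((L@[.102,0,.003,1]).round(4),np.degrees(np.arctan2(-L[2,0],L[0,0])))
cv2.imwrite("pics/s6.png",np.hstack([cv2.resize(manip.snapshot("scene")[0][190:350,170:390],(440,320)),manip.snapshot("side")[0][140:300,240:420].repeat(2,0).repeat(2,1)]))
E
```

```text
t: 8.32
ee_pos: [0.4902, 0.0033, 0.1549]
tool_rot: [0.744, -0.588, -0.249, -0.196]
wrist_force: [-0.2, 0.8, -1.7]
opening: 0.0191
gripper_force: 59.3
[-3.0e-03  4.0e-04  1.7e-02  1.0e+00] 71.9669972338375
```

View pics/s6.png

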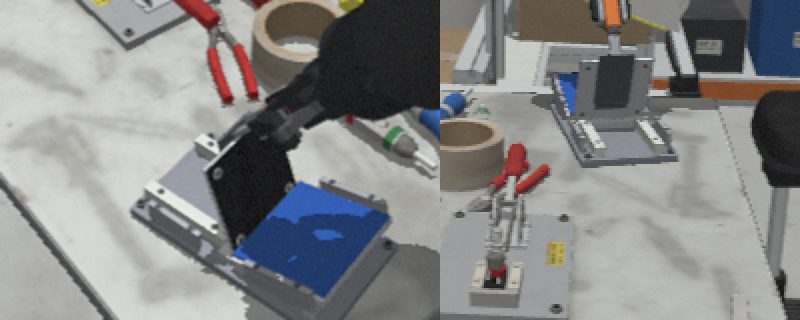

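The plate is at about 72 degrees, flush on the blade with its bare face towards the side camera. Continuing to about 98 degrees.

```bash
python3 drive.py '0 -0.1222 0 0.0143 0 -0.0086 0.01;0 -0.1222 0 0.014 0 -0.009 0.01;0 -0.1047 0 0.0095 0 -0.0098 0.01;0 -0.1047 0 0.0093 0 -0.0095 0.01;0 0 0 0 0 0 0.01;0 0 0 0 0 0 0.01;0 0 0 0 0 0 0.01;0 0 0 0 0 0 0.01'
python3 - <<'E'
from plan import *
A=pose();iN=np.linalg.inv(N());L=iN@A@np.linalg.inv(TL);print((L@[.102,0,.003,1]).round(4),np.degrees(np.arctan2(-L[2,0],L[0,0])))
K,T=cam("scene");p,d=manip.snapshot("scene");P=pts(d,K,T)@iN[:3,:3].T+iN[:3,3]
for x in(.02,.04,.06,.075):
    for y in(-.035,-.02,.0): 
        m=(abs(P[...,0]-x)<.005)&(abs(P[...,1]-y)<.005)&(P[...,2]<.1)&(P[...,2]>.02);print(x,y,np.median(P[m][:,2]).round(4) if m.any() else None,np.median(p[m],0) if m.any() else "")
cv2.imwrite("pics/s7.png",np.hstack([cv2.resize(p[190:350,170:390],(440,320)),manip.snapshot("side")[0][140:300,240:420].repeat(2,0).repeat(2,1)]))
E
```

```text
t: 9.43
ee_pos: [0.5045, -0.054, 0.1481]
tool_rot: [0.67, -0.528, -0.409, -0.324]
wrist_force: [0.2, -0.0, -1.6]
opening: 0.0191
gripper_force: 59.4
[-0.0037  0.0014  0.0268  1.    ] 97.93980851607395
0.02 -0.035 0.0362 [225. 223. 222.]
0.02 -0.02 0.0363 [135.  134.  132.5]
0.02 0.0 0.0364 [142.5 141.  138.5]
0.04 -0.035 0.0413 [228.  227.  224.5]
0.04 -0.02 0.0416 [187. 185. 181.]
0.04 0.0 0.041 [228. 225. 223.]
0.06 -0.035 0.0474 [222.  218.5 216.5]
0.06 -0.02 0.0467 [137. 134. 133.]
0.06 0.0 0.0468 [139. 137. 135.]
0.075 -0.035 0.0503 [137.5 136.  134. ]
0.075 -0.02 0.0502 [134. 132. 130.]
0.075 0.0 0.05 [134. 134. 132.]
```

The plate has dropped onto the rest, metal up: z = 41 mm at x = 40, and bright grey. I'll plan the retreat and the set-down at the lifter's original spot.

Run:
```python
from plan import *
A=pose();B=A.copy();B[:3,3]+=N()[:3,:3]@[-.06,0,.06]
G=np.eye(4);G[:3,:3]=R.from_matrix(np.array([[-0.1806,-0.9755,-0.1255],[-0.8001,0.2199,-0.5581],[0.5721,-0.0004,-0.8202]])).as_matrix();G[:3,3]=[.4414,.3681,.0514]
U=G.copy();U[2,3]+=.08
r=rows(A,B,2);print("back",r)
r=rows(B,U,14);print("turn",r)
q=manip.state()["q"];X=B;E=np.eye(4);E[:3,:3]=R.from_rotvec(r[:3]).as_matrix();E[:3,3]=r[3:]
q,e=ik(B,q);iL=np.linalg.inv(TL)
for i in range(15):
    L=X@iL;n=np.linalg.inv(N())@L;qn,e=ik(X,q)
    print(i,"tip nest",(n@[.08,0,0,1])[:3].round(3),"heel z",n[2,3].round(3),"TCP",X[:3,3].round(3),"dq",abs(qn-q).max().round(2),"e",e.round(4));q=qn;X=X@E
print("down",rows(U,G,4))
```

```text
back [ 0.      0.      0.     -0.0404 -0.0001  0.0131]
turn [ 0.0088  0.1197  0.0358 -0.0264  0.002   0.015 ]
0 tip nest [-0.063  0.001  0.109] heel z 0.188 TCP [0.491 0.004 0.208] dq 0.0 e 0.0
1 tip nest [-0.077 -0.002  0.118] heel z 0.198 TCP [0.483 0.028 0.224] dq 0.11 e 0.0
2 tip nest [-0.091 -0.005  0.126] heel z 0.206 TCP [0.475 0.055 0.238] dq 0.13 e 0.0
3 tip nest [-0.106 -0.007  0.133] heel z 0.211 TCP [0.469 0.082 0.248] dq 0.15 e 0.0
4 tip nest [-0.122 -0.009  0.137] heel z 0.212 TCP [0.463 0.111 0.255] dq 0.18 e 0.0
5 tip nest [-0.138 -0.011  0.14 ] heel z 0.211 TCP [0.458 0.141 0.258] dq 0.2 e 0.0
6 tip nest [-0.155 -0.011  0.141] heel z 0.207 TCP [0.453 0.171 0.258] dq 0.22 e 0.0
7 tip nest [-0.172 -0.012  0.14 ] heel z 0.2 TCP [0.449 0.201 0.253] dq 0.22 e 0.0
8 tip nest [-0.188 -0.012  0.136] heel z 0.19 TCP [0.446 0.231 0.245] dq 0.2 e 0.0
9 tip nest [-0.204 -0.012  0.131] heel z 0.177 TCP [0.444 0.259 0.234] dq 0.17 e 0.0
10 tip nest [-0.219 -0.012  0.124] heel z 0.161 TCP [0.442 0.285 0.219] dq 0.14 e 0.0
11 tip nest [-0.233 -0.011  0.115] heel z 0.144 TCP [0.441 0.31  0.201] dq 0.12 e 0.0
12 tip nest [-0.246 -0.011  0.105] heel z 0.124 TCP [0.441 0.332 0.181] dq 0.1 e 0.0
13 tip nest [-0.258 -0.01   0.093] heel z 0.103 TCP [0.441 0.351 0.157] dq 0.1 e 0.0
14 tip nest [-0.268 -0.009  0.08 ] heel z 0.08 TCP [0.442 0.368 0.132] dq 0.1 e 0.0
down [ 0.     -0.     -0.     -0.0114  0.      0.0164]
```

View pics/s7.png

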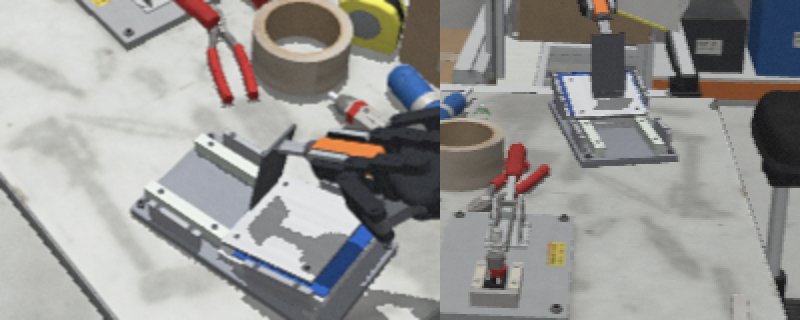

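The plate lies bare side up on the blue rest between its guides (left crop (290,225)), with the blade clear of it. Backing off now.

```bash
python3 drive.py '0 0 0 -0.0202 0 0.0065 0.01;0 0 0 -0.0202 0 0.0065 0.01;0 0 0 -0.0404 0 0.0131 0.01;0 0 0 0 0 0 0.01'
cat > g.py <<'E'
from plan import *
G=np.eye(4);G[:3,:3]=[[-0.1806,-0.9755,-0.1255],[-0.8001,0.2199,-0.5581],[0.5721,-0.0004,-0.8202]];G[:3,3]=[.4414,.3681,.0514]
U=G.copy();U[2,3]+=.08
E
python3 -c "
from g import *
print(rows(pose(),U,18))"
```

```text
t: 10.02
ee_pos: [0.4904, 0.0054, 0.2108]
tool_rot: [0.671, -0.527, -0.408, -0.325]
wrist_force: [0.5, -0.8, -1.6]
opening: 0.0195
gripper_force: 59.4
[ 0.0066  0.0931  0.028  -0.0206  0.0016  0.0115]
```

```bash
python3 drive.py '0.0066 0.0931 0.028 -0.0206 0.0016 0.0115 0.01;0.0066 0.0931 0.028 -0.0206 0.0016 0.0115 0.01;0.0066 0.0931 0.028 -0.0206 0.0016 0.0115 0.01;0.0066 0.0931 0.028 -0.0206 0.0016 0.0115 0.01;0.0066 0.0931 0.028 -0.0206 0.0016 0.0115 0.01;0.0066 0.0931 0.028 -0.0206 0.0016 0.0115 0.01;0.0066 0.0931 0.028 -0.0206 0.0016 0.0115 0.01;0.0066 0.0931 0.028 -0.0206 0.0016 0.0115 0.01;0.0066 0.0931 0.028 -0.0206 0.0016 0.0115 0.01;0.0066 0.0931 0.028 -0.0206 0.0016 0.0115 0.01' && python3 drive.py '0.0066 0.0931 0.028 -0.0206 0.0016 0.0115 0.01;0.0066 0.0931 0.028 -0.0206 0.0016 0.0115 0.01;0.0066 0.0931 0.028 -0.0206 0.0016 0.0115 0.01;0.0066 0.0931 0.028 -0.0206 0.0016 0.0115 0.01;0.0066 0.0931 0.028 -0.0206 0.0016 0.0115 0.01;0.0066 0.0931 0.028 -0.0206 0.0016 0.0115 0.01;0.0066 0.0931 0.028 -0.0206 0.0016 0.0115 0.01;0.0066 0.0931 0.028 -0.0206 0.0016 0.0115 0.01;0 0 0 0 0 0 0.01;0 0 0 0 0 0 0.01'
python3 - <<'E'
from g import *
A=pose();B=G.copy();B[2,3]+=.02;print(A[:3,3].round(4),rows(A,B,3))
K,T=cam("scene");p,d=manip.snapshot("scene");P=pts(d,K,T)
W=A@np.linalg.inv(TL);iW=np.linalg.inv(W);l=P@iW[:3,:3].T+iW[:3,3]
m=(abs(l[...,1])<.019)&(l[...,0]>.005)&(l[...,0]<.075)&(abs(l[...,2]-.003)<.012)&(d>0);q=P[m]
c=q.mean(0);n=np.linalg.svd(q-c)[2][2];n*=np.sign(n[2]);print(m.sum(),"blade normal world",n.round(4),"z",q[:,2].min().round(4),q[:,2].max().round(4),"in lifter z",l[m][:,2].mean().round(4),"W z axis",W[:3,2].round(4),W[2,3].round(4))
E
```

```text
t: 11.28
ee_pos: [0.4466, 0.2243, 0.2466]
tool_rot: [-0.693, 0.715, 0.089, 0.016]
wrist_force: [0.4, 0.2, -1.2]
opening: 0.019
gripper_force: 59.3
t: 12.52
ee_pos: [0.4416, 0.3665, 0.1293]
tool_rot: [-0.596, 0.745, -0.185, -0.236]
wrist_force: [0.1, 0.6, -1.0]
opening: 0.0194
gripper_force: 59.3
[0.4416 0.3665 0.1293] [ 0.0021 -0.0001  0.0007 -0.0115  0.0001  0.0155]
514 blade normal world [ 0.0029 -0.0332  0.9994] z 0.077 0.0907 in lifter z 0.0031 W z axis [ 0.0056 -0.0028  1.    ] 0.0778
```

```bash
python3 drive.py '0.0021 -0.0001 0.0007 -0.0115 0.0001 0.0155 0.01;0.0021 -0.0001 0.0007 -0.0115 0.0001 0.0155 0.01;0.0021 -0.0001 0.0007 -0.0115 0.0001 0.0155 0.01;0 0 0 -0.0057 0 0.0082 0.01;0 0 0 -0.0029 0 0.0041 0.01;0 0 0 0 0 0 0.01;0 0 0 0 0 0 0.01'
python3 - <<'E'
from g import *
A=pose();print(A[:3,3].round(4),rows(A,G,2))
E
```

```text
t: 13.45
ee_pos: [0.4418, 0.3686, 0.0569]
tool_rot: [-0.596, 0.745, -0.188, -0.234]
wrist_force: [0.3, 0.6, -1.3]
opening: 0.0194
gripper_force: 59.3
[0.4418 0.3686 0.0569] [-0.0002  0.0002 -0.0002 -0.0013  0.0001  0.0024]
```

```bash
python3 drive.py '0 0 0 -0.0013 0 0.0024 0.01;0 0 0 -0.0008 0 0.0012 0.01;0 0 0 0 0 0 0.01;0 0 0 0 0 0 0.01'; python3 drive.py '0 0 0 -0.0006 0 0.0008 0.01;0 0 0 0 0 0 0.01;0 0 0 0 0 0 0.01'
```

```text
t: 13.95
ee_pos: [0.4415, 0.3679, 0.0523]
tool_rot: [-0.596, 0.745, -0.188, -0.234]
wrist_force: [-0.4, 0.6, -1.4]
opening: 0.0193
gripper_force: 59.3
t: 14.32
ee_pos: [0.4416, 0.368, 0.0513]
tool_rot: [-0.596, 0.745, -0.188, -0.234]
wrist_force: [-0.7, 0.5, -0.6]
opening: 0.0193
gripper_force: 59.5
```

```bash
python3 drive.py '0 0 0 -0.0004 0 0.0006 0.01;0 0 0 0 0 0 0.01;0 0 0 0 0 0 0.01'
```

```text
t: 14.7
ee_pos: [0.4416, 0.3681, 0.0513]
tool_rot: [-0.596, 0.745, -0.188, -0.234]
wrist_force: [-0.9, 0.9, 5.5]
opening: 0.0193
gripper_force: 60.3
```

Contact force is 5.5 N, the same as when I first gripped it. I'll release and back out along the handle.

```bash
python3 drive.py '0 0 0 0 0 0 0.03;0 0 0 0 0 0 0.05;0 0 0 0 0 0 0.085;0 0 0 0 0 0 0.085;0 0 0 0 0 0 0.085;0 0 0 0 0 -0.02 0.085;0 0 0 0 0 -0.04 0.085;0 0 0 0 0 -0.05 0.085;0 0 0 0 0 -0.05 0.085;0 0 0 0 0 0 0.085'
python3 - <<'E'
from plan import *
p,d=manip.snapshot("scene");w=manip.snapshot("side")[0]
cv2.imwrite("pics/s9.png",np.vstack([np.hstack([p[130:360,130:400],w[130:360,220:420]])]).repeat(1,0))
iN=np.linalg.inv(N());K,T=cam("scene");P=pts(d,K,T);Pn=P@iN[:3,:3].T+iN[:3,3]
m=(p.min(2)>110)&(Pn[...,2]>.028)&(Pn[...,2]<.06)&(abs(Pn[...,1])<.048)&(Pn[...,0]>-.02)&(Pn[...,0]<.1)
print("plate",m.sum(),np.percentile(Pn[m],[1,50,99],axis=0).round(4).tolist())
E
```

```text
t: 15.95
ee_pos: [0.4627, 0.4601, 0.1848]
tool_rot: [-0.596, 0.746, -0.187, -0.231]
wrist_force: [-0.4, -1.0, -0.3]
opening: 0.085
gripper_force: 0.0
plate 2136 [[-0.0097, -0.0452, 0.0283], [0.0368, -0.0031, 0.0408], [0.0927, 0.0428, 0.0521]]
```

View pics/s9.png

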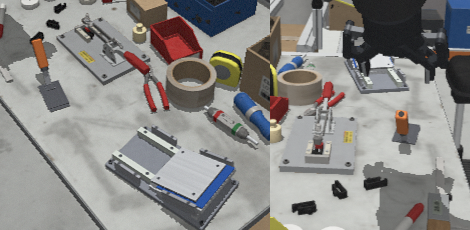

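The lifter stands on its blade at (50,80) in the left crop. The plate lies bare side up on the rest at (195,165), centred at nest (37, -3, 41), and the bystanders haven't moved. Handing in.

```bash
python3 -c "
from bench import manip
print(manip.sign_off())"
```

```text
the job is handed in; nothing more can be done
None
```

The job is handed in at about 16 s: the plate lies bare-metal side up on the blue rest between its guides, and the lifter stands on its blade at its original spot, released, with the other items looking undisturbed in the last picture.

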